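# Snap the binnacle hood onto the model's quarterdeck and hold it down

## Robot

A 7-joint arm with a two-finger parallel gripper is mounted at the origin on the work surface. World frame = base frame: x ahead of the robot, y to its left, z up, the work surface at z = 0. Lengths are in m, angles in rad, forces in N, time in s.
With the tool pointing down it reaches from about 0.4 to 0.85 m from the base axis. Payload 10.4 kg.
Tool frame: the origin (TCP) lies on the centre line of the jaws, within the pads' length; the fingertips stand 8 mm ahead of it and the grasp point (between the pads) lies 11 mm behind it (r.finger_overhang is the distance from the TCP to the fingertips, in m); z points along the fingers, y is the line along which they close (so a half turn about z gives the same grasp; the last joint's range is limited). The gripper opens to 87 mm and grips with 3 to 60 N. Pads are 19 mm wide; open, the fingers measure 117 mm over their backs; the gripper's body (75 mm by 190 mm) begins 51 mm behind the grasp point.
Start: joints at [-1.144, 0.332, -0.065, 1.46, 0.022, 1.35, -0.088], TCP at [0.272, 0.563, 0.231] pointing down, gripper open.
Joint ranges: [-2.6, 2.6], [-0.5, 2.12], [-1.47, 1.34], [0.16, 2.42], [-1.27, 4.41], [0.06, 2.06], [-2.6, 2.6]. Speed limits (rad/s): [2.22, 2.22, 2.79, 2.79, 3.14, 3.14, 3.14].

## Interface

Orientations are given as a unit quaternion [x, y, z, w].
In Python, from bench import r, vision gives the robot as it stands.
- The arm moves only by the tool drive_tool, never from a script. Its argument "series" is a list of rows, each a list of 2 entries, a list of its own where there are three numbers: the shift along the world's x, y, z in cm, then the turn about the world's z in degrees. A call has exactly 10 rows; each row shifts and turns the commanded pose from where the row before left it; what a row does not reach is not made up. A row lasts 1/8 s, in which the tool goes at most 62.5 mm and 10.7 degrees, less where a joint would pass 70% of its speed; a pose out of reach is approached as far as the arm can. A call with a gripper value outside its range is refused whole. "hand" is the closure, from 0 (fully open) to 1 (shut), set as the call begins (left out, the last holds). The fingers move at their own pace and stop on an object; "newtons" is the grip in N (left out, the last holds). Time passes only in rows, so rows that do not move let the fingers close, or fill a call up. It gives the time, the measured TCP pose, the force, the opening and the grip force at its end, in the units of the state.
- r.read_state(): the state, without advancing time (a new reading comes with each control period).
- vision.camera(name): name is "scene" or "top"; returns a dict with "color" (480x640x3 uint8, red, green, blue), "intrinsics" (3x3 intrinsics, pixels), "k1" (the pictures are not rectified: a ray, as slopes to the right and down, at radius r is drawn at 1 + k1 r^2 times it, then the intrinsics apply), "R" (3x3) and "t" (3): a world point X has camera coordinates R X + t. Camera axes: x right, y down, z forward; pixel columns grow to the right and rows downward; lengths in m; the calibration is good to about 2 mm. A picture is of the moment at which its call begins. There is no depth.
- r.close_job(): hands the job in; it is judged then, once.
The state is a dict: "time": time; "joint_positions": joint angles; "joint_vel": joint speeds; "joint_torque": joint torques, N m; "ee_pos": TCP position; "eef_rot": TCP orientation; "ft_force": force on the tool from outside, world axes, zero at the start; "torque": the same for the moment, N m; "width": finger opening in m; "grip_force": force on a finger pad.
Only numpy, scipy, OpenCV 4.12 (cv2) and the standard library are available. Lean on these libraries where they do the work, as an engineer would, in place of code of your own. Each camera call takes 0.05 s, during which the arm holds its last target. There are 200 camera calls.

## Task

Take the brass binnacle hood out of the wooden catch box, turn it so that its window faces the ship's wheel, and press it down over the stud on the binnacle pedestal until it clicks and beds fully home on its brass seat. Keep pressing after the click, and finish while still holding it down firmly with about 10 N, so that I can drive its locking pin. Leave the lifeboats where they are.

Things in the scene. Friction and masses are not known exactly. Their poses are not given: they have to be found in the camera images.
- hood_centre (a point): the brass binnacle hood, standing upright in the catch box: round, 36 mm across (3 mm flange at the foot 40 mm), straight sides 5 to 27 mm up, then a dome and knob, 51 mm tall, 90 to 180 g. Point: on its axis, 20 mm above its underside. +z up, +y out of its window; grip its plain sides, along x. Open bore below: 25 mm wide at the mouth, in 5 mm narrowing to a 19 mm lip
- hood_window (a point): the hood's window: a sloping brass bay with dark glass, 20 mm wide, on one side, 9 to 36 mm above the hood's underside, sticking out to 30 mm from its axis. Point: 30 mm out along the hood's +y, 16 mm above the underside
- seat: fixed brass seat ring, 52 mm across, on top of the wooden binnacle pedestal (turned, up to 58 mm across) on the model's deck, 106 mm above the bench. Origin: centre of its flat upper face, on the stud's axis; +z up, +y level towards the ship's wheel, so the hood is right when its axes match these. Home, the hood's underside lies on this face
- stud_tip (a point): tip of the fixed steel stud, 22 mm above the middle of the seat; 16 mm thick, tapered tip, four spring balls (22 mm across them) 10.5 mm above the seat. The hood meets the balls with its underside about 9 mm above the seat; the push rises to 8 to 16 N (more if fast) until, about 5 mm above the seat, it clicks over and drops home, the push falling away
- wheel_hub (a point): hub of the fixed wooden ship's wheel, 92 mm across its handles, 112 mm from the seat along the seat's +y; its top is 32 mm above the seat's face
- catch_box: the fixed open wooden catch box, lined dark green, 210 mm square, walls 9 mm thick and 36 mm high, its floor 9 mm above the bench. Origin: centre of its underside on the bench. A tin chute 90 mm wide climbs away from its -y wall at 27 degrees, from the wall's top
- lifeboat0: a black lacquered model lifeboat, 132 mm long (along its x), 44 mm wide, 36 mm tall, standing on the bench beyond the work; origin at the centre of its underside; leave it alone
- lifeboat1: another such lifeboat; leave it alone
- lifeboat2: another such lifeboat; leave it alone
Mind the look-alikes: they are no part of the job. Of the things shaped like the part that bears hood_centre, the brass one is meant.

How it is judged:
By the outcome, as a careful person would: the job done as asked, in the order asked, and still so for the second after the job is handed in, while the arm keeps its last pose, push and grip.
It also fails if it takes over 51 s, if anything falls off the work surface, if the arm or the gripper's body presses on something with over 40 N, if the wrist force passes 120 N, or if a joint passes its speed limit or range.

## Working session

There is one attempt and no reset: what is moved stays moved. The work goes in short steps, Python scripts to look and compute and a tool call to move; the robot and the scene stay as the last step left them, time stands still between calls to the robot, and variables do not carry over. Pictures are saved under pics/ and viewed, at most 10 in all, crops included, and the job is handed in when it is done.

Besides the shell and the picture viewer there is one more tool, called after "Call:" as a command line: name --argument value ..., lists and objects as JSON in quotes. drive_tool: Moves the arm, as the interface text tells. Its arguments: {"type":"object","properties":{"series":{"type":"array"},"hand":{"type":"number"},"newtons":{"type":"number"}},"required":["series"]}

```bash
mkdir -p pics; ls; cat > h.py <<'E'
import numpy as np, cv2
def cam(vision,n):
    c=vision.camera(n); return {k:(np.array(v) if not isinstance(v,(str,)) else v) for k,v in c.items()}
def ray(c,u,v):
    K=c["intrinsics"];k1=float(c["k1"])
    xd=np.array([(u-K[0,2])/K[0,0],(v-K[1,2])/K[1,1]]);x=xd.copy()
    for _ in range(20): x=xd/(1+k1*(x@x))
    R=c["R"];o=-R.T@c["t"];d=R.T@np.array([x[0],x[1],1]);return o,d/np.linalg.norm(d)
def onz(c,u,v,z):
    o,d=ray(c,u,v);return o+d*(z-o[2])/d[2]
def two(c1,p1,c2,p2):
    (a,d),(b,e)=ray(c1,*p1),ray(c2,*p2)
    s=np.linalg.lstsq(np.c_[d,-e],b-a,rcond=None)[0]
    p,q=a+d*s[0],b+e*s[1];return (p+q)/2,np.linalg.norm(p-q)
def proj(c,X):
    x=c["R"]@np.array(X)+c["t"];x=x[:2]/x[2];x=x*(1+float(c["k1"])*(x@x));K=c["intrinsics"]
    return np.array([K[0,0]*x[0]+K[0,2],K[1,1]*x[1]+K[1,2]])
E
python3 - <<'E'
from bench import r,vision
from h import *
import pickle
for n in("scene","top"):
    c=cam(vision,n);cv2.imwrite(f"pics/{n}0.png",c["color"][:,:,::-1]);pickle.dump(c,open(n+"0.pkl","wb"))
    print(n,-c["R"].T@c["t"],c["R"][2],c["k1"],c["intrinsics"][0,0])
s=r.read_state();print(s)
E
```

```text
pics
scene [1.05372969 0.58212164 0.85781527] [-0.47512843 -0.54007466 -0.69467427] -0.1609704066003225 621.6904173874542
top [0.39165401 0.0091966  0.82193021] [ 0.17151827 -0.00651083 -0.98515943] -0.02309837297896287 473.1234056609612
{'time': 0.1, 'joint_positions': array([-1.14360199,  0.33280076, -0.06472767,  1.46081807,  0.02158478,
        1.34991001, -0.08848815]), 'joint_vel': array([ 0.00045834,  0.00088434, -0.00131069, -0.00198864,  0.00060748,
       -0.00058596,  0.00165965]), 'joint_torque': array([ 1.01012531e-03, -6.24547148e+01,  2.41464662e-02, -3.90712452e+01,
       -6.14459440e-02,  3.66533990e-02,  6.19561456e-05]), 'ee_pos': array([0.27157951, 0.56255202, 0.22985725]), 'eef_rot': array([ 2.22980224e-01,  9.74822771e-01, -6.08424684e-04, -1.23060683e-04]), 'ft_force': array([-0.55498405,  0.20146229, -0.29060969]), 'torque': array([ 0.01770369, -0.01061388,  0.00230699]), 'grip_force': 0.0, 'width': 0.08725478044544273}
```

View pics/scene0.png

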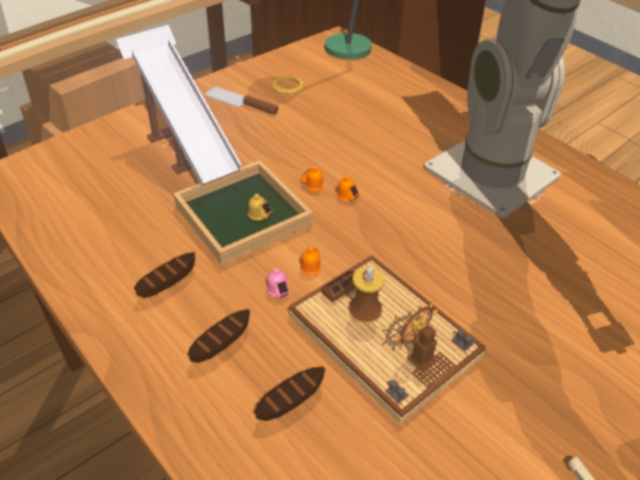

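View pics/top0.png

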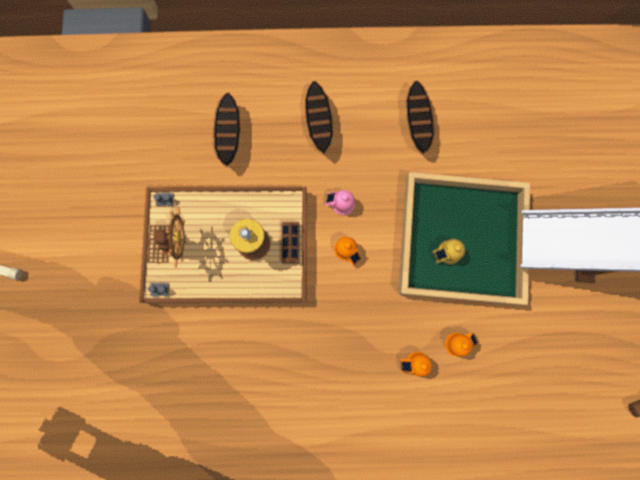

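The scene view shows the brass hood in the green box at about (259,207), the seat at (369,278) and the wheel at (412,325). The top view shows the hood at (452,252), window to the left and slightly down, the seat at (247,237) and the wheel at (177,237). I'll zoom in on both next.

```bash
python3 - <<'E'
from h import *
import pickle
S,T=[pickle.load(open(n+"0.pkl","rb")) for n in("scene","top")]
def crop(c,u,v,w=30):
    h=int(w*.75);return cv2.resize(c["color"][v-h:v+h,u-w:u+w,::-1],(400,300),interpolation=cv2.INTER_CUBIC)
cv2.imwrite("pics/m1.png",np.vstack([np.hstack([crop(S,259,207),crop(T,448,252)]),np.hstack([crop(S,369,278,24),crop(T,247,237,24)])]))
for n,c,box in(("S hood",S,(235,185,285,230)),("T hood",T,(425,230,475,275)),("S seat",S,(345,255,395,300)),("T seat",T,(222,212,272,262))):
    x0,y0,x1,y1=box;hsv=cv2.cvtColor(c["color"][y0:y1,x0:x1],cv2.COLOR_RGB2HSV)
    m=cv2.inRange(hsv,(18,110,90),(32,255,255))
    k,l,st,ce=cv2.connectedComponentsWithStats(m)
    i=1+np.argmax(st[1:,4]);cn=max(cv2.findContours((l==i).astype(np.uint8),0,1)[0],key=cv2.contourArea)
    e=cv2.fitEllipse(cn);print(n,st[i],ce[i]+[x0,y0],"ell",np.add(e[0],[x0,y0]),e[1],e[2])
E
```

```text
S hood [ 12   8  26  28 454] [257.2753304  207.84361233] ell [257.86749458 207.90073013] (22.376840591430664, 27.150848388671875) 163.8662872314453
T hood [  8   9  32  25 505] [451.07722772 250.67722772] ell [450.20331573 251.00294495] (22.690597534179688, 30.065616607666016) 69.05036926269531
S seat [  7  10  43  28 596] [368.9966443  280.33724832] ell [370.87690544 279.83235741] (24.342159271240234, 37.67652893066406) 97.74758911132812
T seat [   0    0   50   50 1412] [245.66076487 233.44192635] ell [244.28572464 233.48458862] (45.86892318725586, 55.357444763183594) 44.92668914794922
```

View pics/m1.png

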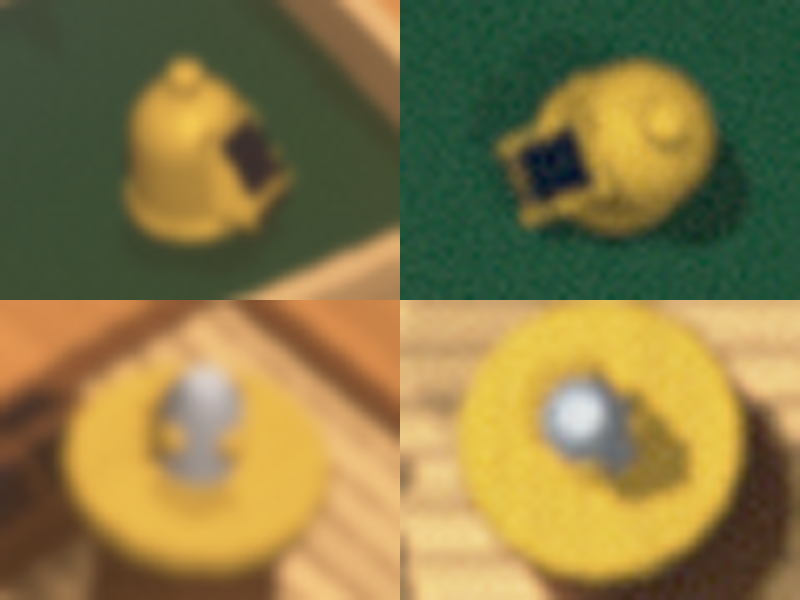

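```bash
python3 - <<'E'
from h import *
import pickle
S,T=[pickle.load(open(n+"0.pkl","rb")) for n in("scene","top")]
def crop(c,u,v,w=30):
    h=int(w*.75);return cv2.resize(c["color"][v-h:v+h,u-w:u+w,::-1],(400,300),interpolation=cv2.INTER_CUBIC)
cv2.imwrite("pics/m2.png",np.vstack([np.hstack([crop(S,415,330,40),crop(T,180,237,40)]),np.hstack([cv2.resize(S["color"][280:430,280:480,::-1],(400,300)),cv2.resize(T["color"][170:320,130:330,::-1],(400,300))])]))
p,e=two(S,(256.2,194.8),T,(457.3,247.6));print("knob",p,e)
g,e=two(S,(266.7,208.1),T,(440.5,254.3));print("glass",g,e, "yaw of window",np.degrees(np.arctan2(*(g-p)[[1,0]])))
print("knob T z.057",onz(T,457.3,247.6,.057),"S",onz(S,256.2,194.8,.057))
t,e=two(S,(369.2,268.2),T,(244.2,232.7));print("studtip",t,e,onz(T,244.2,232.7,.128),onz(S,369.2,268.2,.128))
for n,c,box in(("S seat",S,(340,255,395,300)),("T seat",T,(222,212,272,262))):
    x0,y0,x1,y1=box;hsv=cv2.cvtColor(c["color"][y0:y1,x0:x1],cv2.COLOR_RGB2HSV)
    m=cv2.inRange(hsv,(21,165,150),(32,255,255))
    cn=max(cv2.findContours(m,0,1)[0],key=cv2.contourArea);cn=cv2.convexHull(cn)
    e=cv2.fitEllipse(cn);u=np.add(e[0],[x0,y0]);print(n,u,e[1:],onz(c,*u,.106))
E
```

```text
knob [ 0.50645449 -0.21912307  0.06019439] 0.00012918859083041565
glass [ 0.49901106 -0.19675347  0.03576376] 0.001358908003888701 yaw of window 108.40473690461445
knob T z.057 [ 0.50697866 -0.22013375  0.057     ] S [ 0.50423681 -0.2222646   0.057     ]
studtip [0.52583796 0.11785499 0.12967268] 3.8347276580044793e-05 [0.52617478 0.11810302 0.128     ] [0.52461283 0.11680311 0.128     ]
S seat [368.35739326 278.84674835] ((20.111452102661133, 28.152477264404297), 97.43856048583984) [0.52671473 0.11927542 0.106     ]
T seat [246.90026474 235.39710617] ((32.155906677246094, 33.032447814941406), 60.46947479248047) [0.52611695 0.11738086 0.106     ]
```

View pics/m2.png

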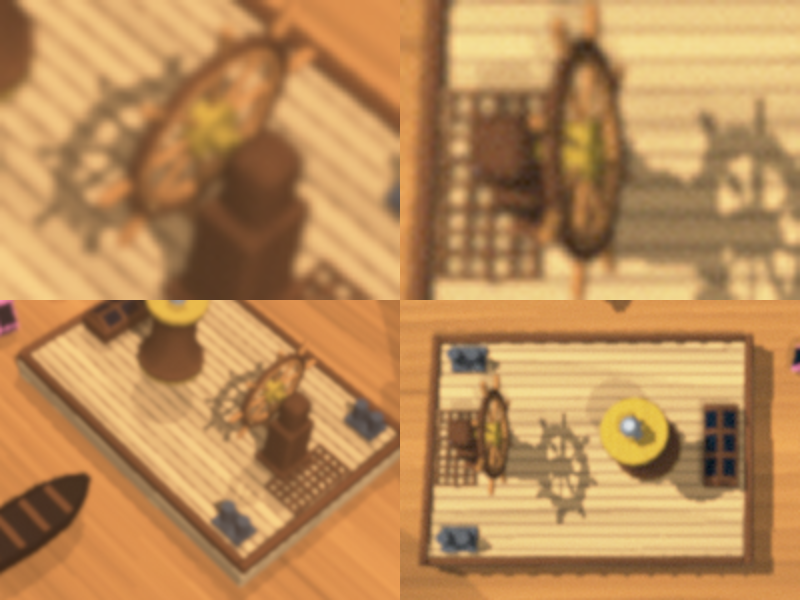

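The wheel hub is at about (417,325) in the scene view and (176,235.6) in the top view. The deck outline is nearly axis-aligned in the top view.

```bash
python3 - <<'E'
from h import *
import pickle
S,T=[pickle.load(open(n+"0.pkl","rb")) for n in("scene","top")]
w,e=two(S,(417.0,325.2),T,(176.2,235.6));print("hub",w,e,w[:2]-[.526,.118])
q=lambda x,y:(130+(x-400)/2,170+(y-300)/2)
P=[onz(T,*q(*a),.02) for a in((437,337),(751,337),(748,568),(424,563))];print(np.round(P,4))
for i,j in((1,0),(2,3),(2,1),(3,0)): print(np.degrees(np.arctan2(*(P[j]-P[i])[[1,0]])))
# box rim corners outer, z=.036
for a in((408,173),(530,182),(526,306),(401,296)): print(onz(T,*a,.036))
E
```

```text
hub [0.52976716 0.2313884  0.09349793] 0.0030229520602158295 [0.00376716 0.1133884 ]
[[0.6302 0.3039 0.02  ]
 [0.6236 0.0279 0.02  ]
 [0.4227 0.0341 0.02  ]
 [0.433  0.3073 0.02  ]]
88.62924558657176
87.84917544945411
-1.763101416770801
-0.9839591424205816
[ 0.64273268 -0.15044144  0.036     ]
[ 0.62211618 -0.36168283  0.036     ]
[ 0.40970872 -0.33371242  0.036     ]
[ 0.43138876 -0.12707864  0.036     ]
```

Call:
drive_tool --series '[[[0, -6, 0], 0], [[0, -6, 0], -6], [[0, -6, 0], -10], [[0, -6, 0], -10], [[2, -6, 0], -10], [[3, -6, 0], -10], [[4, -6, 0], 0], [[4, -6, 0], 0], [[4, -6, 0], 0], [[3, -6, -2], 0]]' --hand 0.35 --newtons 30

```text
time: 1.35
ee_pos: [0.4518, -0.0037, 0.2134]
eef_rot: [0.586, 0.81, 0.001, 0.001]
ft_force: [1.0, 0.4, -0.6]
width: 0.0565
grip_force: 0.0
```

Call:
drive_tool --series '[[[1, -5, 0], 0], [[1, -5, -2], 0], [[1, -4.2, -2], 0], [[0.5, -4, -2], 0], [[0, 0, -2], 0], [[0, 0, 0], 0], [[0, 0, 0], 0], [[0, 0, 0], 0], [[0, 0, 0], 0], [[0, 0, 0], 0]]'

```text
time: 2.6
ee_pos: [0.4854, -0.1837, 0.133]
eef_rot: [0.586, 0.81, 0.0, 0.0]
ft_force: [-0.2, -0.7, 0.3]
width: 0.0563
grip_force: 0.0
```

```bash
python3 - <<'E'
from bench import r,vision
from h import *
T=cam(vision,"top");S=cam(vision,"scene")
print(r.read_state()["ee_pos"])
def crop(c,u,v,w=50):
    h=int(w*.75);return cv2.resize(c["color"][v-h:v+h,u-w:u+w,::-1],(400,300),interpolation=cv2.INTER_CUBIC)
cv2.imwrite("pics/m3.png",np.hstack([crop(S,259,200),crop(T,452,245)]))
E
```

```text
[ 0.48532757 -0.18383739  0.13286547]
```

View pics/m3.png

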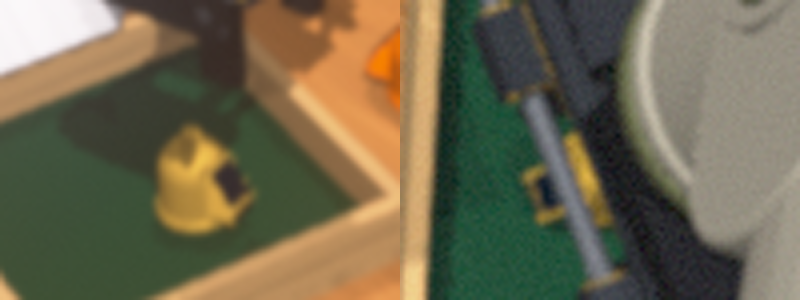

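The hood is standing unmoved and the arm stopped about 4 cm short of it. I'll move over it first, then check the pose.

Call:
drive_tool --series '[[[0.5, -0.9, 0], 0], [[0.5, -0.9, 0], 0], [[0.5, -0.9, 0], 0], [[0.6, -0.9, 0], 0], [[0, 0, -1], 0], [[0, 0, -1], 0], [[0, 0, -1], 0], [[0, 0, 0], 0], [[0, 0, 0], 0], [[0, 0, 0], 0]]'

```text
time: 3.95
ee_pos: [0.5065, -0.22, 0.1031]
eef_rot: [0.586, 0.81, 0.0, 0.0]
ft_force: [-0.2, -0.4, 0.2]
width: 0.0569
grip_force: 0.0
```

Call:
drive_tool --series '[[[0, 0.05, -1.2], 0], [[0, 0, -1.2], 0], [[0, 0, -1.2], 0], [[0, 0, -1.2], 0], [[0, 0, -1.2], 0], [[0, 0, -1.0], 0], [[0, 0, -0.6], 0], [[0, 0, -0.4], 0], [[0, 0, 0], 0], [[0, 0, 0], 0]]'

```text
time: 5.2
ee_pos: [0.5065, -0.2195, 0.023]
eef_rot: [0.586, 0.81, 0.0, 0.0]
ft_force: [0.8, 0.2, 0.6]
width: 0.0568
grip_force: 0.0
```

Call:
drive_tool --series '[[[0, 0, 0], 0], [[0, 0, 0], 0], [[0, 0, 0], 0], [[0, 0, 0], 0], [[0, 0, 0], 0], [[0, 0, 0], 0], [[0, 0, 0], 0], [[0, 0, 0], 0], [[0, 0, 0], 0], [[0, 0, 0], 0]]' --hand 1 --newtons 35

```text
time: 6.45
ee_pos: [0.5063, -0.2194, 0.0228]
eef_rot: [0.586, 0.81, 0.0, 0.0]
ft_force: [-0.2, 1.5, 3.3]
width: 0.0352
grip_force: 35.0
```

Call:
drive_tool --series '[[[0, 0, 1.0], 0], [[0, 0, 2], 0], [[0, 0, 3], 0], [[0, 0, 3], 0], [[0, 1, 3], 0], [[0, 2, 2.7], -2], [[0.2, 3, 0], -4], [[0.2, 3, 0], -4], [[0.2, 3, 0], -4], [[0.2, 3, 0], -3]]'

```text
time: 7.7
ee_pos: [0.5143, -0.0688, 0.171]
eef_rot: [0.7, 0.714, 0.001, 0.0]
ft_force: [1.2, 0.5, -1.2]
width: 0.0356
grip_force: 35.0
```

Call:
drive_tool --series '[[[0.2, 3.5, 0], -3], [[0.2, 3.5, 0], 0], [[0.2, 3.5, 0], 0], [[0.2, 3.5, 0], 0], [[0.2, 3, 0], 0], [[0.2, 1.5, 0], 0], [[0, 0, 0], 0], [[0, 0, 0], 0], [[0, 0, 0], 0], [[0, 0, 0], 0]]'

```text
time: 8.95
ee_pos: [0.5263, 0.1148, 0.1698]
eef_rot: [0.718, 0.696, 0.0, 0.0]
ft_force: [0.5, -0.4, -1.4]
width: 0.0357
grip_force: 35.0
```

```bash
python3 - <<'E'
from bench import r,vision
from h import *
import pickle
T=cam(vision,"top");S=cam(vision,"scene")
for n,c in(("S1",S),("T1",T)): pickle.dump(c,open(n+".pkl","wb"))
s=r.read_state();print(s)
def crop(c,u,v,w=40):
    u,v=int(u),int(v);h=int(w*.75);return cv2.resize(c["color"][v-h:v+h,u-w:u+w,::-1],(400,300),interpolation=cv2.INTER_CUBIC)
p=s["ee_pos"];a,b=proj(S,p).astype(int),proj(T,p).astype(int);print(a,b)
cv2.imwrite("pics/m4.png",np.hstack([crop(S,*a),crop(T,*b)]))
E
```

```text
{'time': 9.05, 'joint_positions': array([-0.8645427 ,  0.20358818,  0.63923725,  1.80065543, -0.13082551,
        1.17973246, -0.21656208]), 'joint_vel': array([-2.75920747e-03,  1.97082935e-03, -2.19081875e-03, -2.69140999e-03,
        9.43865144e-05,  4.33749170e-04,  3.40243055e-04]), 'joint_torque': array([ 1.08977000e-01, -4.21302009e+01,  5.28101563e+00, -3.71289182e+01,
       -4.89527418e-02,  2.41236115e-02,  3.19644882e-03]), 'ee_pos': array([0.52625225, 0.11522294, 0.16972829]), 'eef_rot': array([7.18121333e-01, 6.95917919e-01, 1.49056891e-05, 1.82156971e-05]), 'ft_force': array([-0.77376725, -0.22736147, -1.44022888]), 'torque': array([-0.05149393,  0.02348767, -0.01074153]), 'grip_force': 34.99356920831815, 'width': 0.035322724308674495}
[369 249] [241 227]
```

View pics/m4.png

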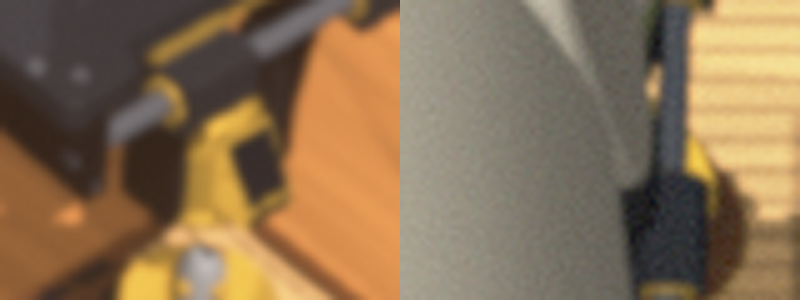

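The held hood is visible in the scene view, with its glass at about (381,252.6) and the stud tip below it. The top view is blocked by the arm. Next is a check of the window's yaw from several cues.

```bash
python3 - <<'E'
from h import *
import pickle
S0,T0,S1=[pickle.load(open(n+".pkl","rb")) for n in("scene0","top0","S1")]
ang=lambda d:np.degrees(np.arctan2(d[1],d[0]))
def glass(c,x0,y0,x1,y1):
    g=cv2.cvtColor(c["color"][y0:y1,x0:x1],cv2.COLOR_RGB2GRAY).astype(float)
    w=np.clip(75-g,0,None);yy,xx=np.mgrid[y0:y1,x0:x1];return np.array([(w*xx).sum(),(w*yy).sum()])/w.sum()
gT=glass(T0,434,248,448,261);gS=glass(S0,260,201,272,215);gS1=glass(S1,375,244,388,261);print(gT,gS,gS1)
k=onz(T0,457.3,247.6,.057)
g,e=two(S0,gS,T0,gT);print("glass",g,e)
for z in(.030,.033,.036): print(z,"T glass/knob",ang(onz(T0,*gT,z)-k),"lever",np.linalg.norm((onz(T0,*gT,z)-k)[:2]))
f=onz(T0,434.6,257.7,.018);print("foot mid",ang(f-k),np.linalg.norm((f-k)[:2]))
A,B=[onz(T0,418+a/6.667-.43,230+b/6.667-.43,.018) for a,b in((100,150),(127,225))];print("foot edge",ang(A-B)+90, np.linalg.norm(A-B))
c=[.5263,.1152];off=onz(S0,369.2,268.2,.128)[:2]-onz(T0,244.2,232.7,.128)[:2]
for z in(.178,.181,.184):
    q=onz(S1,*gS1,z)[:2];print(z,"S1",ang(q-off-c),ang(q-c),np.linalg.norm(q-off-c))
q=lambda a,b:onz(S1,329+a/5-.4,219+b/5-.4,.18)
for a,b in(((252,205),(285,185)),((236,150),(272,135)),((265,217),(290,198))): print("edge",ang(q(*b)-q(*a)))
print(np.linalg.norm([0]))
E
```

```text
[440.20833333 254.24772727] [266.7515528  207.10062112] [380.44033613 251.43977591]
glass [ 0.49895966 -0.19579286  0.03885678] 0.000527442251851238
0.03 T glass/knob 106.91063106901571 lever 0.022792739551467878
0.033 T glass/knob 107.3107960312278 lever 0.02366523780678371
0.036 T glass/knob 107.68248668015856 lever 0.024538808308287578
foot mid 110.48909920845907 0.030663069755445343
foot edge 106.23726908837821 0.02043738638940715
0.178 S1 97.28151713252814 102.34797545788742 0.020425513492451277
0.181 S1 90.62601618135413 94.9269856927299 0.022238951410259982
0.184 S1 85.0366911336121 88.64774043754171 0.024305597034784784
edge 178.07735384802584
edge 169.30930800467894
edge -176.17703036762242
0.0
```

The cues put the window at 108° ± 2°, so after the −20° turn it faces about 88°. The wheel lies at about 88.2°, so the yaw is good. I'll shift 3 mm in y and come down over the stud tip.

Call:
drive_tool --series '[[[0, 0.2, 0], 0], [[0, 0.1, 0], 0], [[0, 0, -1], 0], [[0, 0, -0.9], 0], [[0, 0, -0.6], 0], [[0, 0, -0.3], 0], [[0, 0, -0.3], 0], [[0, 0, -0.3], 0], [[0, 0, 0], 0], [[0, 0, 0], 0]]'

```text
time: 10.3
ee_pos: [0.5263, 0.1186, 0.1359]
eef_rot: [0.718, 0.696, 0.0, 0.0]
ft_force: [-0.0, 0.1, -1.7]
width: 0.0355
grip_force: 35.0
```

Call:
drive_tool --series '[[[0, 0, -0.2], 0], [[0, 0, -0.1], 0], [[0, 0, -0.1], 0], [[0, 0, -0.1], 0], [[0, 0, -0.1], 0], [[0, 0, 0], 0], [[0, 0, 0], 0], [[0, 0, 0], 0], [[0, 0, 0], 0], [[0, 0, 0], 0]]'

```text
time: 11.55
ee_pos: [0.5263, 0.1186, 0.1298]
eef_rot: [0.718, 0.696, 0.0, 0.0]
ft_force: [0.1, -0.3, -0.8]
width: 0.0357
grip_force: 35.0
```

Call:
drive_tool --series '[[[0, 0, -0.05], 0], [[0, 0, -0.05], 0], [[0, 0, -0.05], 0], [[0, 0, -0.05], 0], [[0, 0, -0.05], 0], [[0, 0, -0.05], 0], [[0, 0, 0], 0], [[0, 0, 0], 0], [[0, 0, 0], 0], [[0, 0, 0], 0]]'

```text
time: 12.8
ee_pos: [0.5267, 0.119, 0.1275]
eef_rot: [0.718, 0.696, 0.001, -0.0]
ft_force: [-1.9, 2.4, 8.5]
width: 0.0355
grip_force: 35.1
```

Call:
drive_tool --series '[[[-0.02, 0.03, -0.05], 0], [[-0.02, 0.03, -0.05], 0], [[0, 0, -0.05], 0], [[0, 0, -0.05], 0], [[0, 0, -0.05], 0], [[0, 0, -0.05], 0], [[0, 0, 0], 0], [[0, 0, 0], 0], [[0, 0, 0], 0], [[0, 0, 0], 0]]' --newtons 45

```text
time: 14.05
ee_pos: [0.5259, 0.119, 0.123]
eef_rot: [0.718, 0.696, -0.0, 0.0]
ft_force: [5.2, 1.5, -7.9]
width: 0.0353
grip_force: 45.0
```

It clicked: the push has reversed, so the balls are now drawing the hood down. I'll follow it down to the seat.

Call:
drive_tool --series '[[[0.02, 0, -0.05], 0], [[0.02, 0, -0.05], 0], [[0, 0, -0.05], 0], [[0, 0, -0.05], 0], [[0, 0, -0.05], 0], [[0, 0, -0.05], 0], [[0, 0, 0], 0], [[0, 0, 0], 0], [[0, 0, 0], 0], [[0, 0, 0], 0]]'

```text
time: 15.3
ee_pos: [0.5262, 0.1191, 0.1207]
eef_rot: [0.718, 0.696, -0.0, -0.0]
ft_force: [-0.1, -0.0, -1.2]
width: 0.0349
grip_force: 45.0
```

Call:
drive_tool --series '[[[0, 0, -0.05], 0], [[0, 0, -0.05], 0], [[0, 0, -0.05], 0], [[0, 0, 0], 0], [[0, 0, 0], 0], [[0, 0, 0], 0], [[0, 0, 0], 0], [[0, 0, 0], 0], [[0, 0, 0], 0], [[0, 0, 0], 0]]'

```text
time: 16.55
ee_pos: [0.5262, 0.1192, 0.1197]
eef_rot: [0.718, 0.696, 0.0, -0.0]
ft_force: [-2.6, -0.6, 6.2]
width: 0.0356
grip_force: 45.1
```

Call:
drive_tool --series '[[[-0.01, 0, -0.01], 0], [[0, 0, -0.01], 0], [[0, 0, 0], 0], [[0, 0, 0], 0], [[0, 0, 0], 0], [[0, 0, 0], 0], [[0, 0, 0], 0], [[0, 0, 0], 0], [[0, 0, 0], 0], [[0, 0, 0], 0]]'

```text
time: 17.8
ee_pos: [0.5262, 0.1192, 0.1198]
eef_rot: [0.718, 0.696, 0.0, -0.0]
ft_force: [-3.0, -0.8, 7.6]
width: 0.0353
grip_force: 45.1
```

```bash
python3 - <<'E'
from bench import r,vision
from h import *
S=cam(vision,"scene")
s=r.read_state();print(s["ee_pos"],s["ft_force"])
c=S["color"][225:300,320:420,::-1];cv2.imwrite("pics/m5.png",cv2.resize(c,(800,600),interpolation=cv2.INTER_CUBIC))
for _ in range(4): vision.camera("top"); s=r.read_state();print(s["time"],s["ee_pos"][2],s["ft_force"])
E
```

```text
[0.52625877 0.11922896 0.11977284] [-2.84824255 -1.29787627  8.63617417]
17.9 0.11975427048372742 [-3.1573478  -0.8237396   8.17214247]
17.95 0.11975168549567856 [-4.12627851 -0.36851203  8.60169314]
18.0 0.11976161271325221 [-3.71733892 -0.93521545  8.52021056]
18.05 0.11976430404591311 [-3.97099931 -0.39368136  8.43538264]
```

View pics/m5.png

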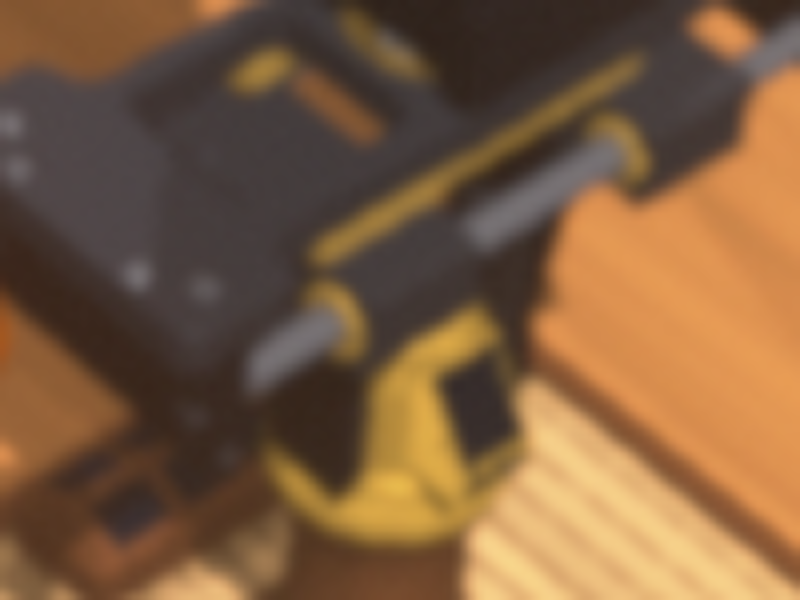

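The picture shows the hood flat on the seat ring (flange at about (400,500) in the crop), window towards the wheel. I'll firm the push slightly.

Call:
drive_tool --series '[[[-0.02, 0, -0.01], 0], [[0, 0, -0.01], 0], [[0, 0, 0], 0], [[0, 0, 0], 0], [[0, 0, 0], 0], [[0, 0, 0], 0], [[0, 0, 0], 0], [[0, 0, 0], 0], [[0, 0, 0], 0], [[0, 0, 0], 0]]'

```text
time: 19.3
ee_pos: [0.5262, 0.1192, 0.1197]
eef_rot: [0.718, 0.696, 0.0, -0.0]
ft_force: [-3.4, -0.2, 9.0]
width: 0.0355
grip_force: 45.1
```

```bash
python3 - <<'E'
from bench import r,vision
for _ in range(4): vision.camera("top"); s=r.read_state();print(s["time"],s["ee_pos"],s["ft_force"])
E
```

```text
19.35 [0.52621589 0.11920848 0.11973242] [-5.23406878 -0.26313851  9.7461926 ]
19.4 [0.5262308  0.11918835 0.11973764] [-4.17127221 -1.34302223  9.02088377]
19.45 [0.52623365 0.11921599 0.11975598] [-4.19723664 -0.09691458  9.66438292]
19.5 [0.52622233 0.11921065 0.11972422] [-4.30236487 -1.35335692  9.5482952 ]
```

Reading steady at about 9.5 N, or about 10.5 N on the seat once the hood's weight is added. Handing in.

```bash
python3 -c "
from bench import r
print(r.close_job())"
```

```text
the job is handed in; nothing more can be done
None
```

The brass hood is clicked home on its seat with its window facing the wheel to within a few degrees, and I handed in with the arm still pressing it down at about 10 N (lifeboats not touched).

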